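# Load the last biscuit and hold the food processor on its momentary setting

### The job

Drop the biscuit that lies on the wooden board through the round mouth in the food processor's lid, close the mouth with its cap, fully seated, and only then turn the dial clockwise past its first and second click positions to the third position, as far as it goes. That third position is sprung and falls back when let go, so hold the dial there for a good second and finish while still holding it; leave the biscuit jar, the white bowl and the red mug where they stand.

Things in the scene. Friction and masses are not known exactly. Their poses are not given: they have to be found in the camera images.
- processor: White food processor, fixed to the worktop, plinth 294 mm (its y) by 170 mm (its x). Origin: centre of the underside; x points to its back, y to the bowl's side (left as seen from the robot), z up. A clear bowl with a grey lid stands on its y+ half (outer radius 79 mm, axis at y = +66 mm); a motor tower, 112 mm (y) by 130 mm (x), stands on the y- half (centre y = -74 mm), flat top at z = 185 mm with the dial on it. Three biscuits and a knife hub are already in the bowl.
- mouth (a point): Centre of the round mouth in the lid, on the plane of its rim, 200 mm above the worktop; axes as the processor's. Clear opening 84 mm wide, rim 4 mm thick (92 mm outside), neck 26 mm tall above the lid; the bowl's floor lies about 140 mm below the rim.
- dial_bar (a point): Point on the dial's vertical axis in the grip bar, 210 mm above the worktop. The bar is 48 mm long (this frame's x, which turns with the dial), 13 mm wide (its y), and rises straight from 193 to 220 mm above the worktop, out of a round skirt 54 mm wide whose top is at 193 mm. With the dial off, the bar's x points 0.6 rad counter-clockwise of the processor's x.
- dial (a joint): Dial angle in rad, growing clockwise seen from above: 0 off, clicks in and stays at 0.4 (first) and 0.8 (second), end stop at 1.2 (third, momentary). About 0.06 N m takes it over each of the first two clicks; from anywhere beyond 0.8 a spring drives it back, with up to 0.17 N m on the way and 0.11 to 0.15 N m near the stop. 1.1 and above counts as the third position.
- cap: Loose grey cap of the mouth, 70 g, lying knob up on the worktop. Origin: centre of its underside, z up. A tapered spigot (68 mm wide at the bottom, 78 mm at 12 mm height) carries a flange 100 mm wide from z = 12 to 17 mm, and in the middle a round knob 28 mm wide from z = 17 to 41 mm. Seated, the flange lies on the rim of the mouth, so the origin is 12 mm below the point mouth.
- board: Wooden board, 190 (x) by 125 (y) by 12 mm thick, fixed flat on the worktop; origin: centre of its underside. (Behind the work hangs a wall cabinet: its doors stand 0.57 m ahead of the robot's base, from 0.47 m above the worktop upward; keep the raised arm clear of them.)
- biscuit: Round biscuit, 54 mm wide, 9 mm thick, 20 g, lying flat on the board (underside 12 mm above the worktop). Origin: centre of its underside.
- biscuit_jar: Bystander: lidded glass biscuit jar, 100 mm wide, 127 mm tall; origin: centre of the underside.
- white_bowl: Bystander: white bowl, 126 mm wide, 62 mm tall; origin: centre of the underside.
- red_mug: Bystander: mug, 82 mm wide plus handle, 85 mm tall; origin: centre of the underside.
Mind the look-alikes: they are no part of the job. Of the things that look like the biscuit, the smaller one is meant.

How it is judged:
By the outcome, as a careful person would: the job done as asked, in the order asked, and still so for the second after the job is handed in, while the arm keeps its last pose, push and grip.
It also fails if it takes over 67 s, if anything falls off the work surface, if the arm or the gripper's body presses on something with over 40 N, if the wrist force passes 120 N, or if a joint passes its speed limit or range.

### The arm

A 6-joint arm with a two-finger parallel gripper is mounted at the origin on a cart in front of the work surface, level with it; the furniture and walls round the work are solid. World frame = base frame: x ahead of the robot, y to its left, z up, the work surface at z = 0. Lengths are in m, angles in rad, forces in N, time in s.
With the tool pointing down it reaches from about 0.3 to 0.825 m from the base axis. Payload 5.4 kg.
Tool frame: the origin (TCP) lies midway between the tips of the shut fingers; the grasp point (between the pads) lies 19 mm behind it; z points along the fingers, y is the direction in which the jaws open and shut (so a half turn about z gives the same grasp; the last joint's range is limited). The gripper opens to 92 mm and grips with 3 to 60 N. Pads are 20 mm wide; open, the fingers measure 128 mm over their backs; the gripper's body (75 mm by 189 mm) begins 69 mm behind the grasp point.
Start: joints at [-1.366, 0.158, 1.597, -0, 1.386, -0.21], TCP at [0.232, -0.526, 0.215] pointing down, gripper open.
Joint ranges: [-2.91, 2.91], [-0.94, 2.29], [0.18, 2.7], [-1.29, 4.43], [0.17, 2.64], [-3, 3]. Speed limits (rad/s): [2.57, 2.57, 3.14, 3.14, 3.14, 3.14].

### API

Orientations are given as a rotation vector (axis times angle).
In Python, from plant import * gives the robot as it stands.
- The arm moves only by the tool step_arm, never from a script. Its argument "increments" is a list of rows, each a list of 7 numbers: the turn, a rotation vector about the tool's x, y, z in degrees, then the shift along the tool's x, y, z in mm, then the closure, from 0 (fully open) to 1 (shut). In form: [[ax, ay, az, dx, dy, dz, hand], ...]. A call has 1 to 12 rows; each row is the pose to reach, as a shift and turn from the pose commanded when the call began, along the tool's axes at that moment; what a row does not reach only later rows make up. A row lasts 1/10 s, in which the tool goes at most 50 mm and 8.59 degrees, less where a joint would pass 70% of its speed; a pose out of reach is approached as far as the arm can. A call with a gripper value outside its range is refused whole. The fingers move at their own pace and stop on an object; "newtons" is the grip in N (left out, the last holds). Time passes only in rows, so rows that repeat a pose let the fingers close. It gives the time, the measured TCP pose, the force and the opening at its end, in the units of the state.
- read_state(): the state, without advancing time (a new reading comes with each control period).
- grab_frame(name): name is "scene" or "top"; returns a dict with "pixels" (480x640x3 uint8, blue, green, red), "range_z" (480x640 float32, m along the optical axis (not along the pixel's ray), 0 where there is no reading), "K" (3x3 intrinsics, pixels), "xyz" and "rotation" of the camera in the world. Camera axes: x right, y down, z forward; pixel columns grow to the right and rows downward; lengths in m; the calibration is good to about 2 mm. A picture is of the moment at which its call begins.
- sign_off(): hands the job in, once; it reports no verdict.
The state is a dict: "t": time; "joint_pos": joint angles; "dq": joint speeds; "joint_torque": joint torques, N m; "eef_pos": TCP position; "eef_rot": TCP orientation; "force": force on the tool from outside, world axes, zero at the start; "ft_torque": the same for the moment, N m; "grip_width": opening from 0.0 (shut) to 1.0 (fully open).
Only numpy, scipy, OpenCV 4.12 (cv2) and the standard library are available. Lean on these libraries where they do the work, as an engineer would, in place of code of your own. Each camera call takes 0.05 s, during which the arm holds its last target.

## Working session

There is one attempt and no reset: what is moved stays moved. The work goes in short steps, Python scripts to look and compute and a tool call to move; the robot and the scene stay as the last step left them, time stands still between calls to the robot, and variables do not carry over. Pictures are saved under pics/ and viewed, and the job is handed in when it is done.

Besides the shell and the picture viewer there is one more tool, called after "Call:" by a JSON object that holds its "name" and its "arguments", one argument or row to a line. step_arm: Moves the arm, as the interface text tells. Its arguments: {"type":"object","properties":{"increments":{"type":"array","items":{"type":"array","items":{"type":"number"}}},"newtons":{"type":"number"}},"required":["increments"]}

```bash
ls; mkdir -p pics
cat > h.py <<'E'
from plant import *
import numpy as np, cv2, pickle
def shot(n,tag):
    f=grab_frame(n); pickle.dump(f,open(f'pics/{tag}.pkl','wb')); cv2.imwrite(f'pics/{tag}.png',f['pixels']); return f
def load(tag): return pickle.load(open(f'pics/{tag}.pkl','rb'))
def plane(f,u,v,z):
    K=np.array(f['K']);R=np.array(f['rotation']);o=np.array(f['xyz'])
    d=R@np.linalg.inv(K)@np.array([u,v,1.]); return o+d*(z-o[2])/d[2]
def pts(f):
    K=np.array(f['K']);R=np.array(f['rotation']);o=np.array(f['xyz']);z=f['range_z']
    v,u=np.mgrid[0:480,0:640]; c=np.stack([(u-K[0,2])/K[0,0]*z,(v-K[1,2])/K[1,1]*z,z],-1)
    return c@R.T+o
E
python3 - <<'E'
from h import *
for n in('scene','top'):
    f=shot(n,n+'0'); print(n,f['K'],f['xyz'],f['rotation'])
print(read_state())
E
```

```text
pics
scene [[507.98719891   0.         318.54114634]
 [  0.         507.98719891 252.02619218]
 [  0.           0.           1.        ]] [-0.09275159  0.56101602  1.1538884 ] [-1.18744706  2.44239169 -0.84552453]
top [[597.77723094   0.         321.03870555]
 [  0.         597.77723094 235.4670136 ]
 [  0.           0.           1.        ]] [-0.43957911  0.14615089  1.50888256] [-1.81976959  1.9227069  -0.62510798]
{'t': 0.1, 'joint_pos': array([-1.36608811e+00,  1.58988800e-01,  1.59809442e+00,  1.01514001e-05,
        1.38620313e+00, -2.10096104e-01]), 'dq': array([ 0.00051824, -0.00087264, -0.0034012 , -0.00012348,  0.00111835,
        0.00023569]), 'joint_torque': array([-3.07713090e-04, -3.86503744e+01, -3.22959423e+01,  7.03347358e-02,
        3.39665276e-02, -4.26485019e-05]), 'eef_pos': array([ 0.23160001, -0.52568026,  0.21372177]), 'eef_rot': array([-3.07260892e+00, -6.46560206e-01, -2.28271385e-05]), 'force': array([-0.0112486 , -0.48352869,  0.91578973]), 'ft_torque': array([ 0.0181192 , -0.00053714,  0.00033203]), 'grip_width': 1.0005454886754526}
```

Rotation is a rotation vector; I'll convert it.

```bash
sed -i "s/R=np.array(f\['rotation'\])/R=cv2.Rodrigues(np.array(f['rotation']))[0]/" h.py
```

```text
(no output)
```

View pics/scene0.png

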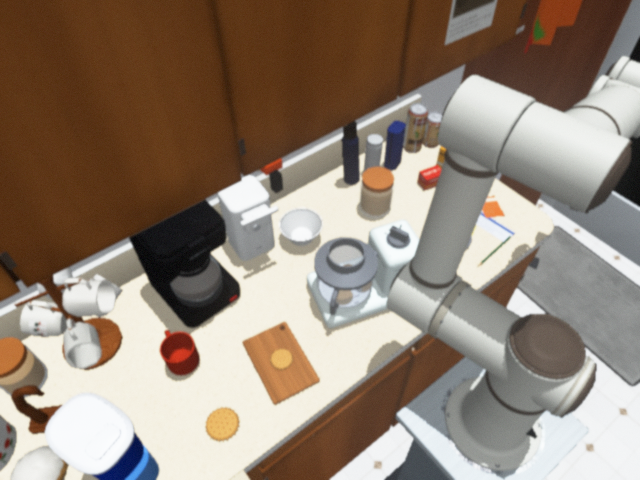

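View pics/top0.png

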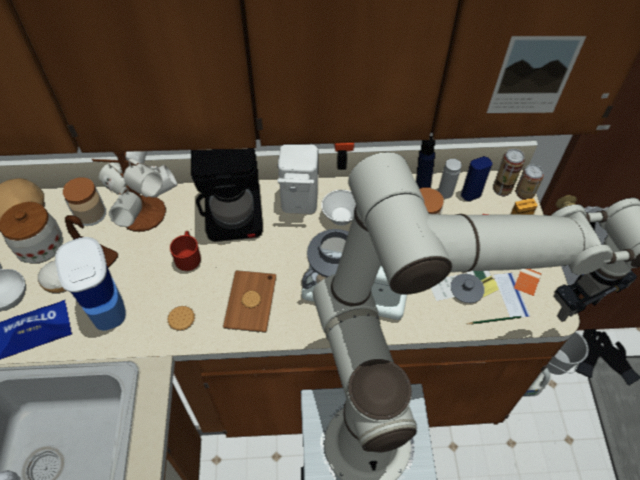

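Two biscuit candidates: scene (282,359)/top (251,299), which lies on the board, and scene (222,424)/top (180,318), which lies on the worktop and looks larger. The one on the board fits the description. The cap is at top (466,289). I'll confirm this with enlarged crops.

Run:
```python
from h import *
s=load('scene0');t=load('top0')
c=lambda im,x0,y0,x1,y1,k:cv2.resize(im[y0:y1,x0:x1],None,fx=k,fy=k,interpolation=cv2.INTER_CUBIC)
cv2.imwrite('pics/c1.png',c(s['pixels'],195,310,335,450,4))
cv2.imwrite('pics/c2.png',c(s['pixels'],300,215,440,335,5))
cv2.imwrite('pics/c3.png',c(t['pixels'],290,210,540,350,3))
for nm,f in(('s',s),('t',t)):
  h=cv2.cvtColor(f['pixels'],cv2.COLOR_BGR2HSV)
  for (lab,p,z) in (('board',(282,359) if nm=='s' else (251,299),.021),('big',(222,424) if nm=='s' else (180,318),.01)):
    print(nm,lab,plane(f,*p,z),h[p[1],p[0]])
P=pts(t)
for p in((466,289),(466,282),(251,299)): print(p,P[p[1],p[0]])
P=pts(s)
for p in((282,359),(398,236),(385,250),(347,235)): print(p,P[p[1],p[0]])
```

```text
s board [0.41468457 0.29073973 0.021     ] [ 19 136 234]
s big [0.3722374  0.48880624 0.01      ] [ 19 140 234]
t board [0.41773249 0.29009814 0.021     ] [ 17 141 174]
t big [0.37360535 0.48931576 0.01      ] [ 17 137 177]
(466, 289) [ 0.41665034 -0.32810338  0.02246931]
(466, 282) [ 0.42563019 -0.32495814  0.04671709]
(251, 299) [0.41807724 0.29015602 0.02040167]
(282, 359) [0.41586169 0.29011276 0.018372  ]
(398, 236) [ 0.42493703 -0.07854704  0.20507617]
(385, 250) [ 0.42474509 -0.03838499  0.18171292]
(347, 235) [ 0.63271813 -0.09968101  0.0017309 ]
```

View pics/c1.png

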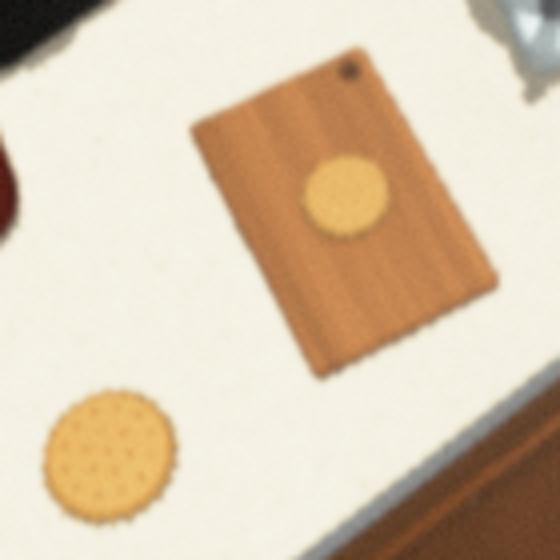

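View pics/c2.png

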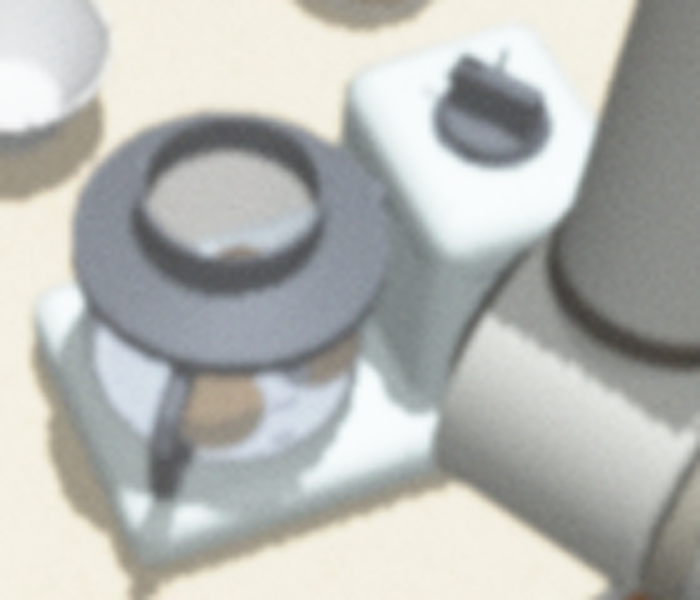

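View pics/c3.png

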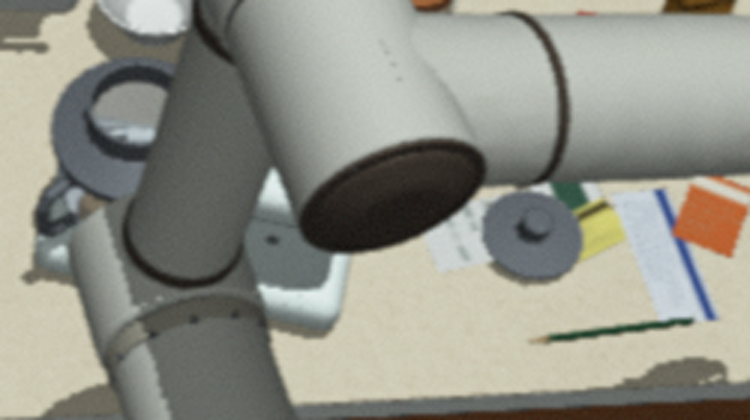

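The crop shows the small biscuit on the board at scene (282,359), about 22 px wide. The look-alike on the worktop is about 33 px wide with a dotted face. The board one is meant. The mouth rim is around scene (346,255) and the dial bar around (399,236). Next I'll measure positions.

Run:
```python
from h import *
from scipy.optimize import least_squares
s=load('scene0');t=load('top0')
def fit(xy,r=None):
    g=lambda p:np.hypot(xy[:,0]-p[0],xy[:,1]-p[1])-(p[2] if r is None else r)
    q=least_squares(g,[*xy.mean(0),.04],loss='soft_l1',f_scale=.002); return q.x,len(xy)
# biscuit masks
for nm,f,(u,v) in(('s',s,(282,359)),('t',t,(251,299))):
    h=cv2.cvtColor(f['pixels'],cv2.COLOR_BGR2HSV).astype(int); L=h[v-2:v+3,u-2:u+3].reshape(-1,3).mean(0); 
    m=((abs(h-L)<[5,45,40]).all(-1)).astype(np.uint8); m=cv2.morphologyEx(m,cv2.MORPH_OPEN,np.ones((3,3)))
    n,l,st,c=cv2.connectedComponentsWithStats(m); k=l[v,u]; print(nm,'biscuit',st[k],c[k],plane(f,*c[k],.021))
    cs=max(cv2.findContours((l==k).astype(np.uint8),0,1)[0],key=len)[:,0]
    w=np.array([plane(f,*p,.021)[:2] for p in cs]); print(fit(w))
# mouth
P=pts(s); x,y,z=P[...,0],P[...,1],P[...,2]
reg=np.zeros((480,640),bool);reg[225:300,310:378]=1
v=s['pixels'].max(-1)
m=reg&(z>.194)&(z<.206); q=P[m]; print('rim',fit(q[:,:2]),q.mean(0))
r=np.hypot(*(q[:,:2]-fit(q[:,:2])[0][:2]).T); print(np.percentile(r,[5,25,50,75,95]))
# dial bar
reg=np.zeros((480,640),bool);reg[218:255,375:420]=1
m=reg&(z>.212)&(z<.226); q=P[m]; c,ssz,a=cv2.minAreaRect((q[:,:2]*1000).astype(np.float32)); print('bar',len(q),q.mean(0),c,ssz,a)
pc=np.linalg.svd(q[:,:2]-q[:,:2].mean(0))[2][0]; print('pca',np.degrees(np.arctan2(pc[1],pc[0])))
m=reg&(z>.1905)&(z<.196)&(v<150); q=P[m]; print('skirt',fit(q[:,:2],.027))
# cap in top
P=pts(t);z=P[...,2];reg=np.zeros((480,640),bool);reg[265:310,440:495]=1
m=reg&(z>.034)&(z<.048);q=P[m];print('knob',q.mean(0),len(q),q[:,:2].min(0),q[:,:2].max(0))
h=cv2.cvtColor(t['pixels'],cv2.COLOR_BGR2HSV)
m=reg&(z>.011)&(z<.022)&(h[...,2]<140);q=P[m];print('flange',q.mean(0),len(q),q[:,:2].min(0),q[:,:2].max(0), q[:,:2].min(0)/2+q[:,:2].max(0)/2)
```

```text
s biscuit [270 348  22  21 369] [280.98644986 357.57723577] [0.41932559 0.29048078 0.021     ]
(array([0.41948898, 0.29038477, 0.02659341]), 63)
t biscuit [231 273  30  54 595] [245.7697479  298.66554622] [0.41962562 0.30497699 0.021     ]
(array([0.42521518, 0.30231529, 0.04079464]), 183)
rim (array([0.46810406, 0.05085639, 0.04380908]), 236) [0.46783531 0.05073167 0.19839591]
[0.04133892 0.04264213 0.04382461 0.04489548 0.04678246]
bar 106 [ 0.42704361 -0.08159725  0.21823734] (427.0572509765625, -82.91250610351562) (46.76378631591797, 15.33937931060791) 14.986620903015137
pca -162.56153784931485
skirt (array([ 0.43041352, -0.09113113,  0.04      ]), 70)
knob [ 0.423342   -0.33441725  0.04186975] 69 [ 0.40815505 -0.34890202] [ 0.43975216 -0.32098693]
flange [ 0.42185108 -0.33145838  0.01752394] 553 [ 0.37555999 -0.4105474 ] [ 0.48300945 -0.28685694] [ 0.42928472 -0.34870217]
```

Call:
{"name": "step_arm", "arguments": {
  "increments": [
    [0, 0, 8, 0, 0, -50, 0],
    [0, 0, 23.76, 265, -185, -115, 0],
    [0, 0, 23.76, 265, -185, -115, 0],
    [0, 0, 23.76, 265, -185, -115, 0],
    [0, 0, 23.76, 265, -185, -115, 0],
    [0, 0, 23.76, 265, -185, -115, 0],
    [0, 0, 23.76, 265, -185, -115, 0],
    [0, 0, 23.76, 265, -185, -115, 0],
    [0, 0, 23.76, 265, -185, -115, 0],
    [0, 0, 23.76, 265, -185, -115, 0]
  ]
}}

```text
t: 1.1
eef_pos: [0.3996, -0.25, 0.3293]
eef_rot: [3.141, 0.002, -0.001]
force: [-0.2, -0.6, -0.5]
grip_width: 1.001
```

Call:
{"name": "step_arm", "arguments": {
  "increments": [
    [0, 0, 0, 19, -541, 0, 0],
    [0, 0, 0, 19, -541, 0, 0],
    [0, 0, 0, 19, -541, 0, 0],
    [0, 0, 0, 19, -541, 0, 0],
    [0, 0, 0, 19, -541, 0, 0],
    [0, 0, 0, 19, -541, 0, 0],
    [0, 0, 0, 19, -541, 0, 0],
    [0, 0, 0, 19, -541, 0, 0],
    [0, 0, 0, 19, -541, 0, 0],
    [0, 0, 0, 19, -541, 0, 0],
    [0, 0, 0, 19, -541, 0, 0],
    [0, 0, 0, 19, -541, 100, 0]
  ]
}}

```text
t: 2.3
eef_pos: [0.4228, 0.2951, 0.2851]
eef_rot: [-3.136, -0.005, -0.02]
force: [1.1, -0.2, 0.4]
grip_width: 1.0
```

Run:
```python
from h import *
s=shot('scene','scene1');t=shot('top','top1')
print(read_state()['joint_pos'])
```

```text
[ 3.69063165e-01 -4.45246822e-02  1.69837247e+00 -5.65153108e-04
  1.50530586e+00  1.93976913e+00]
```

View pics/scene1.png

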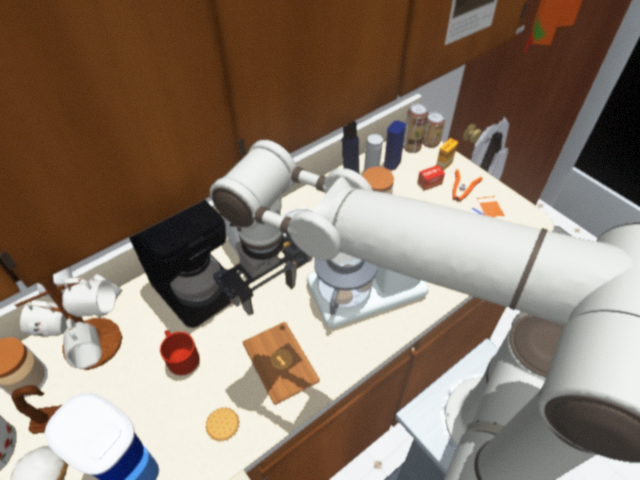

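View pics/top1.png

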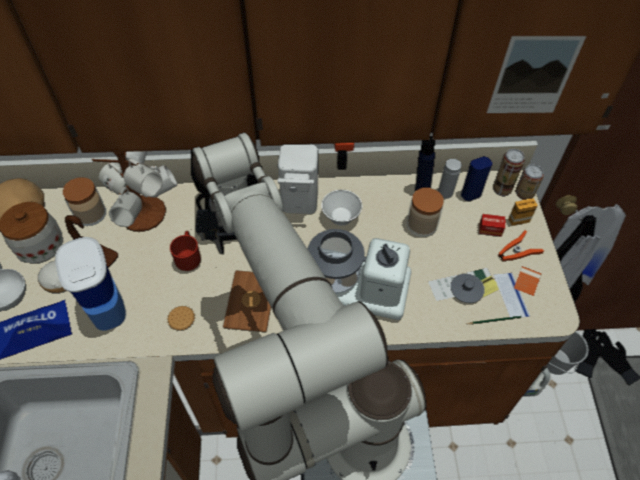

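The arm is above the board in both views, and the biscuit is visible under the gripper at scene (282,359). The wrist housing at scene (255,180) comes near the cabinet, so I'll check that clearance. I'll also refine the cap and dial from the now clear top view: cap at (466,289), dial at (388,255).

Run:
```python
from h import *
from scipy.optimize import least_squares
def fit(xy,r=None):
    g=lambda p:np.hypot(xy[:,0]-p[0],xy[:,1]-p[1])-(p[2] if r is None else r)
    q=least_squares(g,[*xy.mean(0),.04],loss='soft_l1',f_scale=.002); return q.x,len(xy)
s=load('scene1');t=load('top1')
P=pts(s)
for p in((255,150),(235,200),(270,180),(285,155),(220,190)): print(p,P[p[1],p[0]])
P=pts(t)
for p in((225,140),(225,160),(250,150),(232,200),(200,160)): print(p,P[p[1],p[0]])
h=cv2.cvtColor(t['pixels'],cv2.COLOR_BGR2HSV)
print('cap hsv',h[295,466],h[290,445])
m=((h[...,2]<135)&(h[...,1]<110)).astype(np.uint8);M=np.zeros_like(m);M[265:310,443:490]=m[265:310,443:490]
M=cv2.morphologyEx(M,cv2.MORPH_OPEN,np.ones((3,3)))
cs=max(cv2.findContours(M,0,1)[0],key=cv2.contourArea);print(cv2.boundingRect(cs))
w=np.array([plane(t,*p,.017)[:2] for p in cs[:,0]]);print('flange',fit(w))
z=P[...,2]
def sel(x0,y0,x1,y1,a,b):
    r=np.zeros((480,640),bool);r[y0:y1,x0:x1]=1;return P[r&(z>a)&(z<b)]
q=sel(450,268,482,300,.035,.048);print('knob',(q.min(0)+q.max(0))/2,q.mean(0),len(q),fit(q[:,:2],.0))
q=sel(370,235,410,275,.211,.226);print('bar',q.mean(0),len(q)); 
print(cv2.minAreaRect((q[:,:2]*1000).astype(np.float32)))
pc=np.linalg.svd(q[:,:2]-q[:,:2].mean(0))[2][0]; print('pca',np.degrees(np.arctan2(pc[1],pc[0])))
q=sel(305,225,365,270,.194,.206);print('rim',fit(q[:,:2]))
```

```text
(255, 150) [0.44674306 0.2689003  0.64331668]
(235, 200) [0.38456578 0.34554312 0.6331919 ]
(270, 180) [0.39041302 0.28125648 0.62983903]
(285, 155) [0.40991387 0.23896456 0.64214759]
(220, 190) [0.40991215 0.35407672 0.63875662]
(225, 140) [0.57468713 0.30994791 0.49847265]
(225, 160) [0.39180563 0.2873783  0.62492844]
(250, 150) [0.41000434 0.23705233 0.6319153 ]
(232, 200) [0.27756986 0.26854764 0.63719217]
(200, 160) [0.38653814 0.3355003  0.63326762]
cap hsv [105  29 104] [ 84   7 186]
(451, 269, 35, 36)
flange (array([ 0.42234294, -0.33542745,  0.05079828]), 109)
knob [ 0.42326407 -0.33539154  0.04134015] [ 0.42248782 -0.33451076  0.04151416] 65 (array([ 0.42267041, -0.33449304,  0.04      ]), 65)
bar [ 0.42670067 -0.08475635  0.21963414] 91
((428.08966064453125, -85.3760986328125), (50.37533950805664, 15.352275848388672), 15.841398239135742)
pca -163.45482277664044
rim (array([0.4688642 , 0.04824607, 0.04394684]), 209)
```

The wrist housing's visible surface reaches x≈0.45 at z≈0.64, about 0.12 m clear of the doors. I'll settle before the descent.

Call:
{"name": "step_arm", "arguments": {
  "increments": [
    [0, 0, 0, 0, 0, 0, 0],
    [0, 0, 0, 0, 0, 0, 0]
  ]
}}

```text
t: 2.6
eef_pos: [0.4204, 0.2901, 0.2822]
eef_rot: [-3.14, 0.004, -0.006]
force: [0.5, 0.4, 0.9]
grip_width: 1.0
```

Call:
{"name": "step_arm", "arguments": {
  "increments": [
    [0, 0, 0, -1, 0, 50, 0],
    [0, 0, 0, -1, 0, 100, 0],
    [0, 0, 0, -1, 0, 150, 0],
    [0, 0, 0, -1, 0, 190, 0],
    [0, 0, 0, -1, 0, 220, 0],
    [0, 0, 0, -1, 0, 240, 0],
    [0, 0, 0, -1, 0, 250, 0],
    [0, 0, 0, -1, 0, 250, 0],
    [0, 0, 0, -1, 0, 250, 0]
  ]
}}

```text
t: 3.5
eef_pos: [0.4197, 0.2913, 0.0317]
eef_rot: [-3.14, 0.001, -0.005]
force: [-1.0, -0.2, 0.4]
grip_width: 0.995
```

Run:
```python
from h import *
s=shot('scene','scene2')
cv2.imwrite('pics/c4.png',cv2.resize(s['pixels'][270:400,200:340],None,fx=4,fy=4,interpolation=cv2.INTER_CUBIC)); print(read_state()['eef_pos'])
```

```text
[0.41966021 0.29138413 0.03174969]
```

View pics/c4.png

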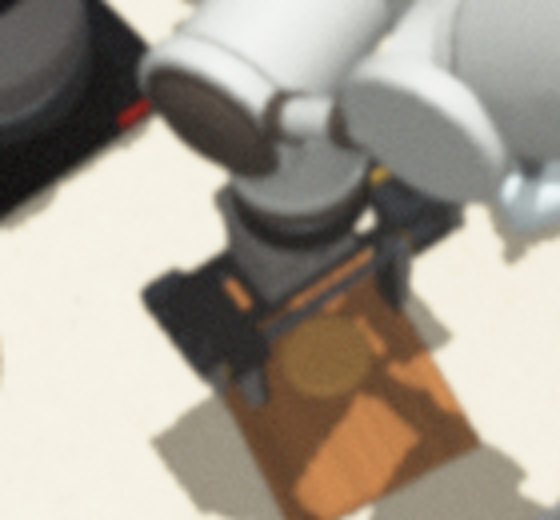

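The open fingers straddle the biscuit, with tips near crop (255,385) and (395,290) on either side of its centre at (325,355). I'll lower and grip gently.

Call:
{"name": "step_arm", "arguments": {
  "increments": [
    [0, 0, 0, 0, 0, 10, 0],
    [0, 0, 0, 0, 0, 17, 0],
    [0, 0, 0, 0, 0, 17, 0],
    [0, 0, 0, 0, 0, 17, 0.6],
    [0, 0, 0, 0, 0, 17, 0.6],
    [0, 0, 0, 0, 0, 17, 0.6],
    [0, 0, 0, 0, 0, 17, 0.6],
    [0, 0, 0, 0, 0, 17, 0.6],
    [0, 0, 0, 0, 0, 17, 0.6],
    [0, 0, 0, 0, 0, 17, 0.6]
  ],
  "newtons": 10
}}

```text
t: 4.55
eef_pos: [0.4175, 0.2908, 0.0125]
eef_rot: [3.142, 0.0, -0.0]
force: [-0.5, 0.1, 0.0]
grip_width: 0.568
```

Call:
{"name": "step_arm", "arguments": {
  "increments": [
    [0, 0, 0, 0, 0, -20, 0.6],
    [0, 0, 0, 0, 0, -60, 0.6],
    [0, 0, 0, 0, 0, -110, 0.6],
    [0, 0, 0, 0, 0, -160, 0.6],
    [0, 0, 0, 0, 0, -210, 0.6],
    [0, 0, 0, 0, 0, -240, 0.6],
    [0, 0, 0, 0, 0, -240, 0.6]
  ]
}}

```text
t: 5.25
eef_pos: [0.4204, 0.292, 0.2585]
eef_rot: [-3.138, -0.0, -0.016]
force: [-0.1, -0.4, 0.1]
grip_width: 0.571
```

Run:
```python
from h import *
s=shot('scene','scene3')
cv2.imwrite('pics/c5.png',cv2.resize(s['pixels'][180:400,180:400],None,fx=2.7,fy=2.7,interpolation=cv2.INTER_CUBIC)); print(read_state()['eef_pos'],read_state()['grip_width'])
```

```text
[0.41888731 0.29137417 0.2550493 ] 0.5668610417737738
```

View pics/c5.png

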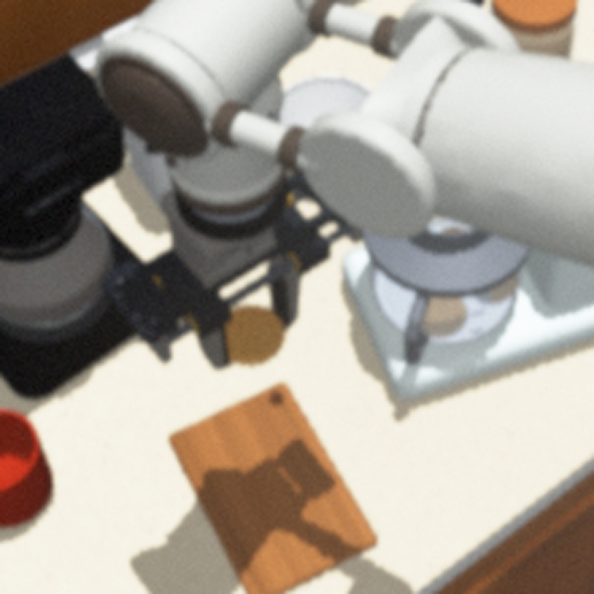

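The biscuit is held between the tips at crop (255,335). Now I'll carry it over the mouth.

Call:
{"name": "step_arm", "arguments": {
  "increments": [
    [0, 0, 0, 10, 48, 0, 0.6],
    [0, 0, 0, 20, 97, 0, 0.6],
    [0, 0, 0, 30, 145, 0, 0.6],
    [0, 0, 0, 40, 193, 0, 0.6],
    [0, 0, 0, 49, 230, 0, 0.6],
    [0, 0, 0, 49, 242, 0, 0.6],
    [0, 0, 0, 49, 242, 0, 0.6],
    [0, 0, 0, 49, 242, 0, 0.6],
    [0, 0, 0, 49, 242, 0, 0.6]
  ]
}}

```text
t: 6.2
eef_pos: [0.4662, 0.0504, 0.2521]
eef_rot: [-3.141, -0.003, 0.001]
force: [0.5, 0.3, 0.7]
grip_width: 0.569
```

Run:
```python
from h import *
s=shot('scene','scene4');t=shot('top','top4')
a=cv2.resize(s['pixels'][180:330,250:450],None,fx=3.5,fy=3.5,interpolation=cv2.INTER_CUBIC)
cv2.imwrite('pics/c6.png',a); print(read_state()['eef_pos'],read_state()['grip_width'])
```

```text
[0.46637161 0.0502128  0.25243993] 0.5676605369343234
```

View pics/c6.png

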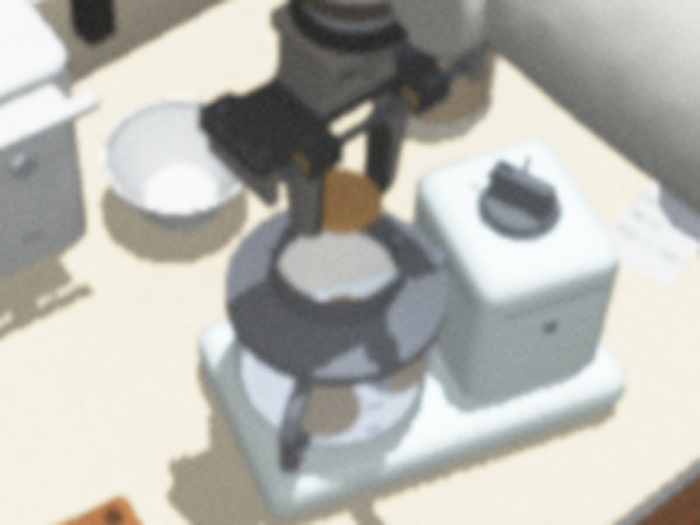

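The biscuit is held above and behind the mouth in this slanted view, which fits being directly over it 50 mm higher. Lower and release.

Call:
{"name": "step_arm", "arguments": {
  "increments": [
    [0, 0, 0, 2, 0, 20, 0.6],
    [0, 0, 0, 2, 0, 40, 0.6],
    [0, 0, 0, 2, 0, 44, 0.6],
    [0, 0, 0, 2, 0, 44, 0.6],
    [0, 0, 0, 2, 0, 44, 0.6],
    [0, 0, 0, 2, 0, 44, 0.1],
    [0, 0, 0, 2, 0, 44, 0],
    [0, 0, 0, 2, 0, 44, 0],
    [0, 0, 0, 2, 0, 44, 0]
  ]
}}

```text
t: 7.2
eef_pos: [0.4688, 0.0488, 0.2089]
eef_rot: [3.142, 0.0, 0.001]
force: [0.7, 0.1, -0.3]
grip_width: 0.9
```

Call:
{"name": "step_arm", "arguments": {
  "increments": [
    [0, 0, 0, 0, 0, -40, 0],
    [0, 0, 0, 0, 0, -90, 0],
    [0, 0, 0, -20, 50, -100, 0],
    [0, 0, 0, -40, 100, -100, 0],
    [0, 0, 0, -45, 150, -100, 0],
    [0, 0, 0, -46, 200, -100, 0],
    [0, 0, 0, -46, 250, -100, 0],
    [0, 0, 0, -46, 300, -100, 0],
    [0, 0, 0, -46, 350, -100, 0],
    [0, 0, 0, -46, 385, -100, 0],
    [0, 0, 0, -46, 385, -70, 0],
    [0, 0, 0, -46, 385, -70, 0]
  ]
}}

```text
t: 8.4
eef_pos: [0.421, -0.3355, 0.2745]
eef_rot: [-3.135, 0.003, 0.008]
force: [-0.4, 0.9, -1.0]
grip_width: 1.0
```

Run:
```python
from h import *
s=shot('scene','scene5');t=shot('top','top5')
a=cv2.resize(s['pixels'][180:330,250:450],None,fx=3.5,fy=3.5,interpolation=cv2.INTER_CUBIC)
cv2.imwrite('pics/c7.png',a); print(read_state())
```

```text
{'t': 8.5, 'joint_pos': array([-8.95336032e-01,  3.07637883e-02,  1.60829546e+00,  1.84320394e-04,
        1.50427405e+00,  6.75112867e-01]), 'dq': array([ 0.01407684, -0.02860938, -0.02939373,  0.00126767, -0.00225133,
       -0.00022751]), 'joint_torque': array([-7.07027391e-01, -3.26502013e+01, -3.20140743e+01,  3.34442686e-02,
       -5.65059821e-02, -7.52596025e-04]), 'eef_pos': array([ 0.42246198, -0.33544342,  0.27842355]), 'eef_rot': array([-3.14011867e+00, -5.25994499e-04,  1.48304026e-03]), 'force': array([0.17055897, 0.27199826, 0.55691119]), 'ft_torque': array([0.01169387, 0.06200222, 0.03428327]), 'grip_width': 1.0004514756431095}
```

View pics/c7.png

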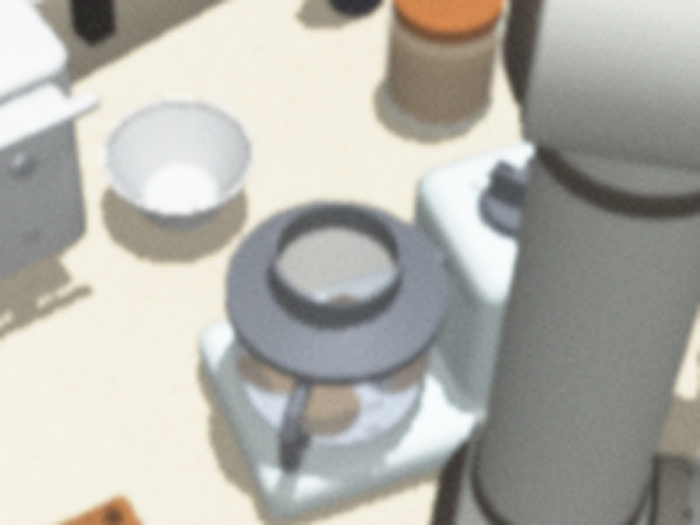

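View pics/top5.png

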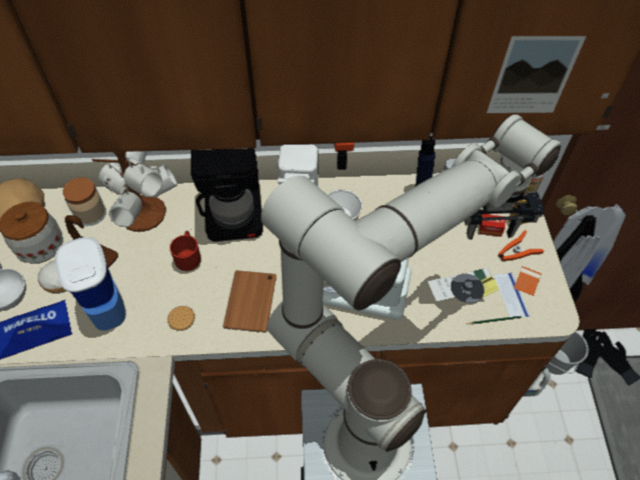

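The board is now empty at top (251,300), and a new biscuit shows in the bowl at crop (265,370). The gripper is above the cap at top (466,289). I'll descend over the knob.

Call:
{"name": "step_arm", "arguments": {
  "increments": [
    [0, 0, 0, 0, 0, 50, 0],
    [0, 0, 0, 0, 0, 100, 0],
    [0, 0, 0, 0, 0, 150, 0],
    [0, 0, 0, 0, 0, 190, 0],
    [0, 0, 0, 0, 0, 220, 0],
    [0, 0, 0, 0, 0, 240, 0],
    [0, 0, 0, 0, 0, 250, 0],
    [0, 0, 0, 0, 0, 250, 0],
    [0, 0, 0, 0, 0, 250, 0]
  ]
}}

```text
t: 9.4
eef_pos: [0.4238, -0.3369, 0.0304]
eef_rot: [3.139, 0.001, 0.003]
force: [-0.3, -0.2, 0.1]
grip_width: 1.003
```

Run:
```python
from h import *
s=shot('top','top6')
a=cv2.resize(s['pixels'][210:330,400:560],None,fx=4.5,fy=4.5,interpolation=cv2.INTER_CUBIC)
cv2.imwrite('pics/c8.png',a); print(read_state()['eef_pos'],read_state()['eef_rot'])
```

```text
[ 0.42391338 -0.33715974  0.03060862] [3.13891754e+00 1.01715732e-03 3.43752939e-03]
```

View pics/c8.png

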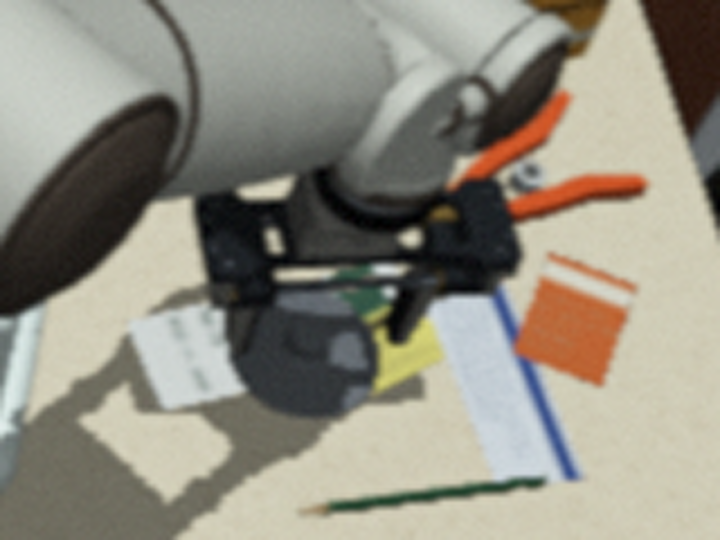

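The open fingertips at crop (240,345) and (400,335) straddle the knob at (320,345).

Call:
{"name": "step_arm", "arguments": {
  "increments": [
    [0, 0, 0, 0, 0, 8, 0],
    [0, 0, 0, 0, 0, 8, 0],
    [0, 0, 0, 0, 0, 8, 0.85],
    [0, 0, 0, 0, 0, 8, 0.85],
    [0, 0, 0, 0, 0, 8, 0.85],
    [0, 0, 0, 0, 0, 8, 0.85],
    [0, 0, 0, 0, 0, 8, 0.85],
    [0, 0, 0, 0, 0, 8, 0.85],
    [0, 0, 0, 0, 0, 8, 0.85],
    [0, 0, 0, 0, 0, 8, 0.85],
    [0, 0, 0, 0, 0, 8, 0.85],
    [0, 0, 0, 0, 0, 8, 0.85]
  ],
  "newtons": 25
}}

```text
t: 10.65
eef_pos: [0.4226, -0.336, 0.0206]
eef_rot: [-3.141, -0.0, 0.0]
force: [-0.8, 0.5, 0.4]
grip_width: 0.299
```

Call:
{"name": "step_arm", "arguments": {
  "increments": [
    [0, 0, 0, 0, 0, -20, 0.85],
    [0, 0, 0, 0, 0, -60, 0.85],
    [0, 0, 0, 0, 0, -110, 0.85],
    [0, 0, 0, 0, 0, -160, 0.85],
    [0, 0, 0, 0, 0, -210, 0.85],
    [0, 0, 0, 0, 0, -260, 0.85],
    [0, 0, 0, 0, 0, -280, 0.85],
    [0, 0, 0, 0, 0, -280, 0.85]
  ]
}}

```text
t: 11.45
eef_pos: [0.4239, -0.3376, 0.3048]
eef_rot: [3.135, 0.0, 0.008]
force: [-0.7, -1.2, -1.1]
grip_width: 0.303
```

Call:
{"name": "step_arm", "arguments": {
  "increments": [
    [0, 0, 0, 5, -40, 0, 0.85],
    [0, 0, 0, 10, -85, 0, 0.85],
    [0, 0, 0, 15, -130, 0, 0.85],
    [0, 0, 0, 20, -175, 0, 0.85],
    [0, 0, 0, 26, -220, 0, 0.85],
    [0, 0, 0, 32, -265, 0, 0.85],
    [0, 0, 0, 38, -310, 0, 0.85],
    [0, 0, 0, 43, -350, 0, 0.85],
    [0, 0, 0, 46, -385, 0, 0.85],
    [0, 0, 0, 46, -385, 0, 0.85],
    [0, 0, 0, 46, -385, 0, 0.85],
    [0, 0, 0, 46, -385, 0, 0.85]
  ]
}}

```text
t: 12.65
eef_pos: [0.4682, 0.048, 0.2992]
eef_rot: [3.141, -0.002, -0.004]
force: [-0.3, 0.0, -0.7]
grip_width: 0.304
```

Run:
```python
from h import *
s=shot('scene','scene7')
a=cv2.resize(s['pixels'][180:330,250:450],None,fx=3.5,fy=3.5,interpolation=cv2.INTER_CUBIC)
cv2.imwrite('pics/c9.png',a); st=read_state();print(st['eef_pos'],st['eef_rot'],st['grip_width'])
```

```text
[0.46831071 0.04777703 0.29960414] [ 3.14143259e+00 -2.49514355e-03 -2.61139797e-03] 0.30353057984724957
```

View pics/c9.png

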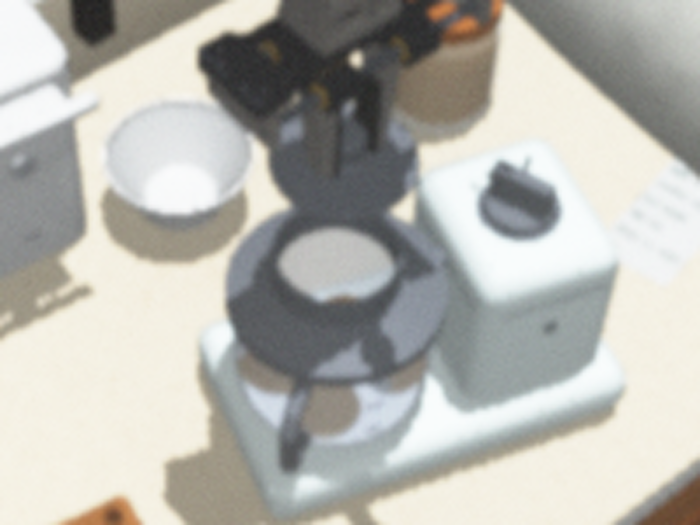

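The cap hangs level on the knob at crop (343,160), above the mouth rim at (335,265). I'll measure the cap and rim in the same view so calibration errors cancel.

Run:
```python
from h import *
from scipy.optimize import least_squares
def fit(xy,r=None):
    g=lambda p:np.hypot(xy[:,0]-p[0],xy[:,1]-p[1])-(p[2] if r is None else r)
    q=least_squares(g,[*xy.mean(0),.05],loss='soft_l1',f_scale=.002); return q.x,len(xy)
s=load('scene7');P=pts(s);z=P[...,2]
r=np.zeros((480,640),bool);r[205:250,322:375]=1
m=r&(z>.286)&(z<.302)
q=P[m];print(len(q),q.mean(0),q.min(0),q.max(0))
v=s['pixels'].max(-1)
# lower boundary of flange: silhouette edge points per column where depth jumps
pts_=[]
for u in range(328,372):
    rows=np.where(m[:,u])[0]
    if len(rows)>3: pts_.append(P[rows.max(),u])
pts_=np.array(pts_);print(fit(pts_[:,:2]),fit(pts_[:,:2],.05))
r[:]=0;r[225:300,310:378]=1
q=P[r&(z>.194)&(z<.206)];print('rim',fit(q[:,:2]),fit(q[:,:2],.044))
```

```text
763 [0.4571119  0.05660765 0.29517256] [ 0.41891794 -0.00080559  0.2895936 ] [0.51721581 0.09757662 0.30199185]
(array([0.46995516, 0.04753654, 0.04981674]), 42) (array([0.47012903, 0.0474075 , 0.05      ]), 42)
rim (array([0.46816378, 0.0506421 , 0.04374734]), 181) (array([0.46827632, 0.05053109, 0.05      ]), 181)
```

Call:
{"name": "step_arm", "arguments": {
  "increments": [
    [0, 0, 0, -1.5, -2.5, 25, 0.85],
    [0, 0, 0, -1.5, -2.5, 50, 0.85],
    [0, 0, 0, -1.5, -2.5, 65, 0.85],
    [0, 0, 0, -1.5, -2.5, 72, 0.85],
    [0, 0, 0, -1.5, -2.5, 77, 0.85],
    [0, 0, 0, -1.5, -2.5, 80, 0.85],
    [0, 0, 0, -1.5, -2.5, 83, 0.85]
  ]
}}

```text
t: 13.4
eef_pos: [0.4677, 0.051, 0.2183]
eef_rot: [3.141, -0.001, 0.002]
force: [-0.5, -0.6, -1.0]
grip_width: 0.301
```

Call:
{"name": "step_arm", "arguments": {
  "increments": [
    [0, 0, 0, 0, 0, 3, 0.85],
    [0, 0, 0, 0, 0, 6, 0.85],
    [0, 0, 0, 0, 0, 8, 0.85],
    [0, 0, 0, 0, 0, 9.5, 0.85],
    [0, 0, 0, 0, 0, 9.5, 0.85]
  ]
}}

```text
t: 13.9
eef_pos: [0.4672, 0.0514, 0.2086]
eef_rot: [3.142, 0.0, 0.0]
force: [-2.6, 0.0, 2.0]
grip_width: 0.299
```

Call:
{"name": "step_arm", "arguments": {
  "increments": [
    [0, 0, 0, 0, 0, 1, 0.85],
    [0, 0, 0, 0, 0, 2, 0.85],
    [0, 0, 0, 0, 0, 2, 0.85]
  ]
}}

```text
t: 14.2
eef_pos: [0.4673, 0.0514, 0.2085]
eef_rot: [3.141, 0.001, 0.001]
force: [-6.3, 0.4, 13.1]
grip_width: 0.301
```

The vertical stop at TCP z = 0.2085 m matches the predicted seated height of 0.2086. I'll back off the press, release, and look.

Call:
{"name": "step_arm", "arguments": {
  "increments": [
    [0, 0, 0, 0, 0, -1, 0.85],
    [0, 0, 0, 0, 0, -1.5, 0.4],
    [0, 0, 0, 0, 0, -1.5, 0.2],
    [0, 0, 0, 0, 0, -1.5, 0],
    [0, 0, 0, 0, 0, -1.5, 0],
    [0, 0, 0, 0, 0, -1.5, 0],
    [0, 0, 0, 0, 0, -20, 0],
    [0, 0, 0, 0, 0, -60, 0],
    [0, 0, 0, 0, 0, -80, 0],
    [0, 0, 0, 0, 0, -80, 0]
  ]
}}

```text
t: 15.2
eef_pos: [0.469, 0.0511, 0.2896]
eef_rot: [3.141, 0.0, 0.011]
force: [-0.2, -0.6, -0.0]
grip_width: 0.998
```

Run:
```python
from h import *
s=shot('scene','scene8')
a=cv2.resize(s['pixels'][180:330,250:450],None,fx=3.5,fy=3.5,interpolation=cv2.INTER_CUBIC)
cv2.imwrite('pics/c10.png',a); st=read_state();print(st['eef_pos'],st['eef_rot'],st['grip_width'])
P=pts(s);z=P[...,2];r=np.zeros((480,640),bool);r[225:300,305:385]=1
q=P[r&(z>.197)&(z<.212)&(np.hypot(P[...,0]-.468,P[...,1]-.05)<.052)]
A=np.c_[q[:,:2]-[.468,.05],np.ones(len(q))];print(len(q),np.linalg.lstsq(A,q[:,2],rcond=None)[0])
```

```text
[0.46789783 0.05126237 0.28713279] [3.14115665e+00 1.62180171e-04 4.37130263e-03] 0.9995360966393674
936 [-0.00141022 -0.00035339  0.20441649]
```

View pics/c10.png

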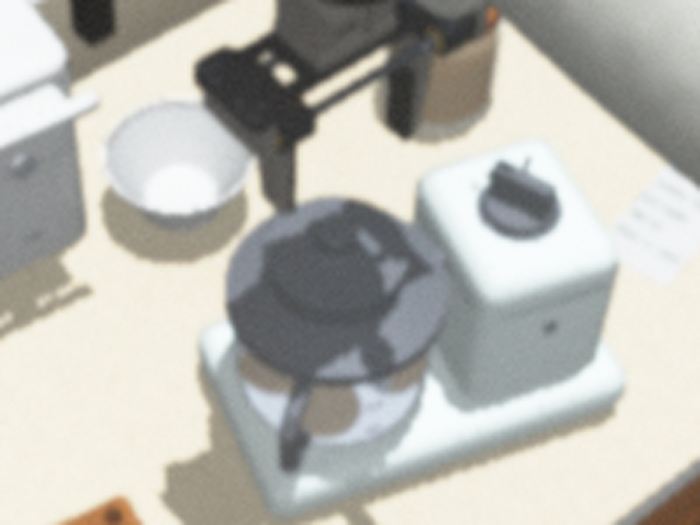

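The cap sits flat. The plane fit puts the flange top at z = 0.2044 against an expected 0.205, with tilt of about 0.1°. Now to the dial: the bar lies at yaw ≈ 17°, centre ≈ (0.427, -0.084).

Call:
{"name": "step_arm", "arguments": {
  "increments": [
    [0, 0, -5, -15, 45, 0, 0],
    [0, 0, -10, -30, 90, 0, 0],
    [0, 0, -17, -41, 130, 10, 0],
    [0, 0, -17, -41, 135, 30, 0],
    [0, 0, -17, -41, 135, 50, 0],
    [0, 0, -17, -41, 135, 50, 0],
    [0, 0, -17, -41, 135, 50, 0]
  ]
}}

```text
t: 15.95
eef_pos: [0.4255, -0.0832, 0.235]
eef_rot: [-3.105, -0.465, 0.003]
force: [0.5, -0.1, -0.0]
grip_width: 1.002
```

Run:
```python
from h import *
s=shot('scene','scene9')
a=cv2.resize(s['pixels'][180:330,300:450],None,fx=4,fy=4,interpolation=cv2.INTER_CUBIC)
cv2.imwrite('pics/c11.png',a); st=read_state();print(st['eef_pos'],st['eef_rot'],st['joint_pos'])
```

```text
[ 0.42611617 -0.08333582  0.23603375] [-3.10656996e+00 -4.65246559e-01  6.87561374e-04] [-4.72956281e-01 -2.38227993e-01  1.93919245e+00  5.25052763e-05
  1.44120400e+00  8.00518622e-01]
```

View pics/c11.png

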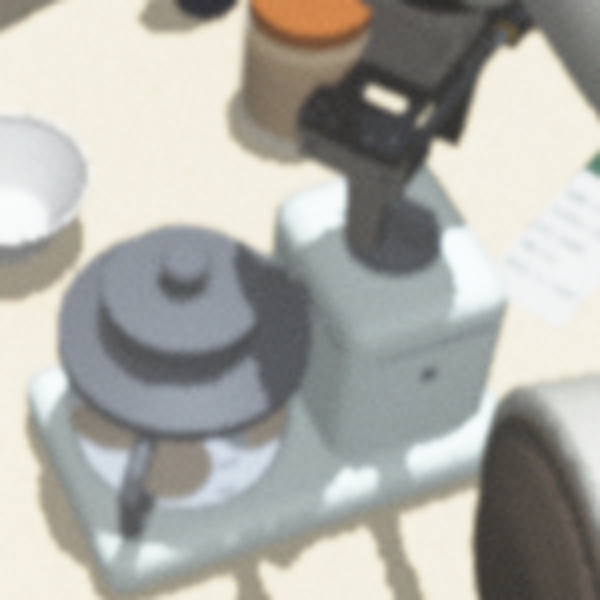

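The cap is seated and clear. The fingers straddle the dial, with the left finger at crop (365,225). Lower and close on the bar.

Call:
{"name": "step_arm", "arguments": {
  "increments": [
    [0, 0, 0, 1, 0, 15, 0],
    [0, 0, 0, 1, 0, 28, 0],
    [0, 0, 0, 1, 0, 36, 0],
    [0, 0, 0, 1, 0, 38, 0],
    [0, 0, 0, 1, 0, 38, 0],
    [0, 0, 0, 1, 0, 38, 0.6],
    [0, 0, 0, 1, 0, 38, 0.8],
    [0, 0, 0, 1, 0, 38, 0.95],
    [0, 0, 0, 1, 0, 38, 0.95],
    [0, 0, 0, 1, 0, 38, 0.95],
    [0, 0, 0, 1, 0, 38, 0.95],
    [0, 0, 0, 1, 0, 38, 0.95]
  ],
  "newtons": 30
}}

```text
t: 17.2
eef_pos: [0.4271, -0.0833, 0.1981]
eef_rot: [-3.107, -0.465, 0.0]
force: [-0.2, 0.7, -0.1]
grip_width: 0.415
```

Call:
{"name": "step_arm", "arguments": {
  "increments": [
    [0, 0, 0, 0, 0, 0, 0.95],
    [0, 0, 0, 0, 0, 0, 0.95],
    [0, 0, 0, 0, 0, 0, 0.95]
  ]
}}

```text
t: 17.5
eef_pos: [0.4273, -0.084, 0.1982]
eef_rot: [3.105, 0.464, 0.0]
force: [2.6, -12.9, -6.1]
grip_width: 0.152
```

Run:
```python
from h import *
st=read_state();print(st)
```

```text
{'t': 17.5, 'joint_pos': array([-4.72036002e-01, -2.07004993e-01,  1.98845860e+00, -1.27566667e-03,
        1.35890784e+00,  8.02157373e-01]), 'dq': array([-0.01286958,  0.00281511, -0.00745408, -0.06873585, -0.06103191,
        0.00075799]), 'joint_torque': array([ 3.91377032e+00, -2.41520888e+01, -3.03088295e+01,  2.46972755e+00,
        2.01081231e+00,  8.24003248e-03]), 'eef_pos': array([ 0.42729621, -0.08397688,  0.1981796 ]), 'eef_rot': array([3.10533515e+00, 4.64356557e-01, 4.34463561e-04]), 'force': array([  2.56947351, -12.87110117,  -6.11270162]), 'ft_torque': array([-2.19717307, -0.43380782, -0.01899431]), 'grip_width': 0.1522109645440716}
```

Call:
{"name": "step_arm", "arguments": {
  "increments": [
    [0, 0, 0, 0, 1, 0, 0.95],
    [0, 0, 0, 0, 1, 0, 0.95],
    [0, 0, 0, 0, 1, 0, 0.95]
  ]
}}

```text
t: 17.8
eef_pos: [0.4275, -0.0847, 0.1981]
eef_rot: [3.106, 0.464, 0.0]
force: [0.4, -3.0, -1.5]
grip_width: 0.141
```

Gripped: opening of 13 mm, lateral force relieved. I'll turn clockwise (positive about tool z) in stages.

Call:
{"name": "step_arm", "arguments": {
  "increments": [
    [0, 0, 6, 0, 0, 0, 0.95],
    [0, 0, 12, 0, 0, 0, 0.95],
    [0, 0, 18, 0, 0, 0, 0.95],
    [0, 0, 24, 0, 0, 0, 0.95],
    [0, 0, 30, 0, 0, 0, 0.95],
    [0, 0, 36, 0, 0, 0, 0.95],
    [0, 0, 42, 0, 0, 0, 0.95],
    [0, 0, 48, 0, 0, 0, 0.95],
    [0, 0, 54, 0, 0, 0, 0.95],
    [0, 0, 58, 0, 0, 0, 0.95],
    [0, 0, 62, 0, 0, 0, 0.95],
    [0, 0, 62, 0, 0, 0, 0.95]
  ],
  "newtons": 40
}}

```text
t: 19.0
eef_pos: [0.4278, -0.0834, 0.1981]
eef_rot: [-2.901, 1.201, -0.0]
force: [2.3, 2.3, -2.0]
grip_width: 0.138
```

Run:
```python
from h import *
st=read_state();r=st['eef_rot'];print(st['eef_pos'],st['force'],st['ft_torque'],st['joint_torque'][5],st['joint_pos'],2*np.degrees(np.arctan(r[1]/r[0])))
```

```text
[ 0.42778605 -0.08343074  0.19814025] [ 2.33628061  2.30971098 -1.96173198] [ 0.51846446 -0.47509425  0.14295557] 0.6111974827945232 [-0.47287931 -0.2056747   1.98741903  0.00209778  1.35976804  1.88254859] -44.98124911460433
```

Call:
{"name": "step_arm", "arguments": {
  "increments": [
    [0, 0, 2, 0, 0, 0, 0.95],
    [0, 0, 4, 0, 0, 0, 0.95],
    [0, 0, 6, 0, 0, 0, 0.95],
    [0, 0, 7, 0, 0, 0, 0.95],
    [0, 0, 7, 0, 0, 0, 0.95]
  ]
}}

```text
t: 19.5
eef_pos: [0.4279, -0.0834, 0.1981]
eef_rot: [-2.823, 1.374, -0.0]
force: [3.3, 3.9, -1.5]
grip_width: 0.137
```

Run:
```python
from h import *
st=read_state();r=st['eef_rot'];print(st['eef_pos'],st['force'],st['ft_torque'],st['joint_torque'][5],2*np.degrees(np.arctan(r[1]/r[0])),st['grip_width'])
```

```text
[ 0.42788296 -0.08335243  0.19814201] [ 3.30734291  3.88745943 -1.5367609 ] [ 0.89598592 -0.70596475  0.32515285] 0.38299620151519775 -51.8983319479576 0.13718340255644892
```

The moment has risen to 0.33 N m, above the spring's 0.15, and tool yaw is -51.9° against a predicted stop of about -51.5°. So the dial is on its end stop. Now I'll hold.

Call:
{"name": "step_arm", "arguments": {
  "increments": [
    [0, 0, 0.5, 0, 0, 0, 0.95],
    [0, 0, 0.5, 0, 0, 0, 0.95],
    [0, 0, 0.5, 0, 0, 0, 0.95],
    [0, 0, 0.5, 0, 0, 0, 0.95],
    [0, 0, 0.5, 0, 0, 0, 0.95],
    [0, 0, 0.5, 0, 0, 0, 0.95],
    [0, 0, 0.5, 0, 0, 0, 0.95],
    [0, 0, 0.5, 0, 0, 0, 0.95],
    [0, 0, 0.5, 0, 0, 0, 0.95],
    [0, 0, 0.5, 0, 0, 0, 0.95],
    [0, 0, 0.5, 0, 0, 0, 0.95],
    [0, 0, 0.5, 0, 0, 0, 0.95]
  ]
}}

```text
t: 20.7
eef_pos: [0.4279, -0.0834, 0.1981]
eef_rot: [-2.817, 1.385, -0.0]
force: [4.3, 4.5, -1.2]
grip_width: 0.14
```

Run:
```python
from h import *
s=shot('scene','scene10');t=shot('top','top10')
a=cv2.resize(s['pixels'][160:340,230:450],None,fx=3,fy=3,interpolation=cv2.INTER_CUBIC)
cv2.imwrite('pics/c12.png',a);st=read_state();print(st['t'],st['eef_rot'],st['ft_torque'],st['force'])
```

```text
20.8 [-2.81746910e+00  1.38492402e+00 -3.38483084e-04] [ 0.84074429 -0.76297506  0.4706711 ] [ 2.86705244  4.28770217 -0.7701485 ]
```

View pics/c12.png

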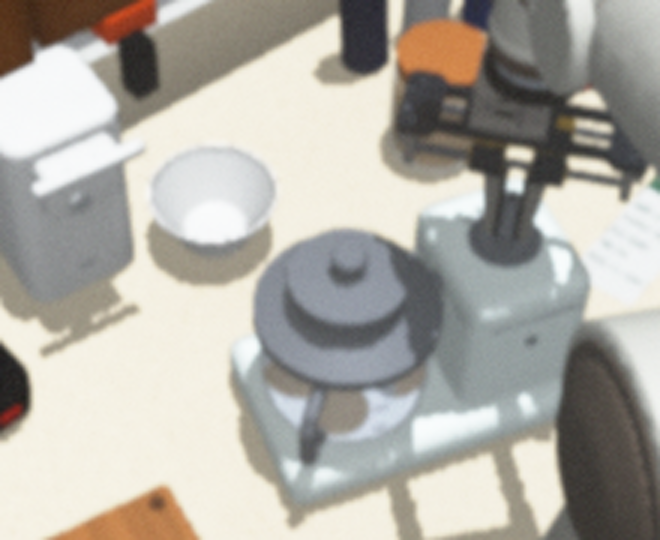

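View pics/top10.png

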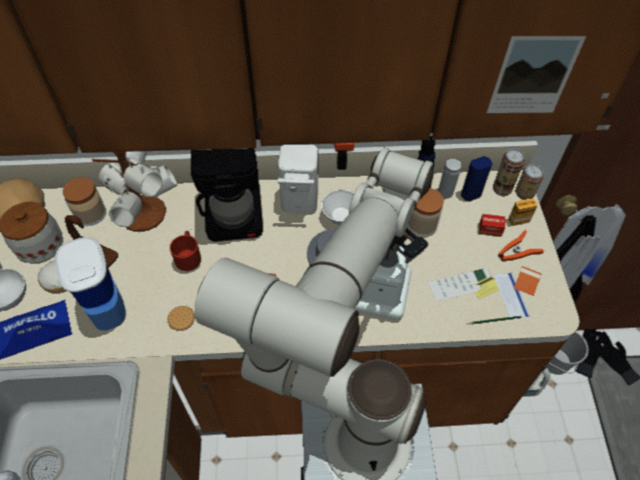

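The gripper holds the dial bar turned, near crop (510,225). The cap is seated at (345,290), and the jar, bowl and mug are where they stood. The hold has lasted over a second with a steady 0.47 N m, so I'm handing in while still holding.

```bash
python3 -c "
from plant import *
sign_off()"
```

```text
the job is handed in; nothing more can be done
```

I handed the job in at about 20.8 s, well under the 67 s limit, with the gripper still holding the dial in its third position.

- **Biscuit:** I dropped the smaller biscuit, the one on the board, through the mouth. Afterwards the board was empty and an extra biscuit showed in the bowl.
- **Cap:** I seated the cap next. The arm stopped against the rim at 0.2085 m, where 0.2086 m was predicted. The flange top measured 0.2044 m against an expected 0.205 m, with about 0.1° of tilt.
- **Dial:** I then turned it clockwise by about 69° to the end stop. I held it there for over 1.2 s with a steady 0.3–0.5 N m, above what the spring alone gives. The dial angle comes from the tool's yaw and that torque; the grip bar was too hidden by the fingers to measure directly.
- **Bystanders:** The biscuit jar, white bowl and red mug look unmoved in the last pictures.

**Disagreements:** the two cameras differed by 2–3 mm on the mouth and dial positions. I used a value between them, then corrected the cap's position by measuring cap and rim in the same view. The first colour mask for the biscuit in the top view also ran into the board, so I used the scene camera for it. No other check failed.

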